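# Put three misfiled medicine packs back in their own stock trays

## Robot

A 6-joint arm with a two-finger parallel gripper is mounted at the origin on the work surface. World frame = base frame: x ahead of the robot, y to its left, z up, the work surface at z = 0. Lengths are in m, angles in degrees, forces in N, time in s.
With the tool pointing down it reaches from about 0.375 to 0.9 m from the base axis. Payload 3.1 kg.
Tool frame: the origin (TCP) lies on the centre line of the jaws, within the pads' length; the fingertips stand 8 mm ahead of it and the grasp point (between the pads) lies 11 mm behind it; z points along the fingers, y is the line along which they close (so a half turn about z gives the same grasp; the last joint's range is limited). The gripper opens to 87 mm and grips with 3 to 60 N. Pads are 19 mm wide; open, the fingers measure 117 mm over their backs; the gripper's body (75 mm by 190 mm) begins 51 mm behind the grasp point.
Start: joints at [-74.628, 30.224, 82.088, -0, 67.689, -10.227], TCP at [0.27, -0.564, 0.231] pointing down, gripper open.
Joint ranges: [-176.69, 176.69], [-43.24, 126.21], [12.49, 139.97], [-82, 262], [0, 151.66], [-163.58, 163.58]. Speed limits (degrees/s): [159.86, 159.86, 180, 180, 180, 180].

## Interface

Orientations are given as a 3x3 rotation matrix whose columns are the frame's x, y, z axes.
In Python, from rig import * gives the robot as it stands.
- The arm moves only by the tool step_arm, never from a script. Its argument "targets" is a list of rows, each a list of 5 numbers: the opening, from -1 (shut) to 1 (fully open), then the shift along the world's x, y, z normalised to -1 to 1, where 1 is 0.25 m, then the turn about the world's z normalised to -1 to 1, where 1 is 180 degrees. In form: [[fingers, x, y, z, turn], ...]. A call has 1 to 20 rows; each row is the pose to reach, as a shift and turn from the pose commanded when the call began, turning the shorter way round; what a row does not reach only later rows make up. A row lasts 1/10 s, in which the tool goes at most 50 mm and 8.59 degrees, less where a joint would pass 70% of its speed; a pose out of reach is approached as far as the arm can. A call with a number of a shift or a turn outside -1 to 1 is refused whole. A call with a gripper value outside its range is refused whole. The fingers move at their own pace and stop on an object; the grip force is fixed at half the most. Time passes only in rows, so rows that repeat a pose let the fingers close. It gives the time, the measured TCP pose, the force, the opening and the grip force at its end, in the units of the state.
- read_state(): the state, without advancing time (a new reading comes with each control period).
- capture(name): name is "side" or "top" or "wrist"; returns a dict with "color" (480x640x3 uint8, red, green, blue), "mtx" (3x3 intrinsics, pixels), "pose" (4x4, takes a point from camera to world coordinates). Camera axes: x right, y down, z forward; pixel columns grow to the right and rows downward; lengths in m; the calibration is good to about 2 mm. A picture is of the moment at which its call begins. There is no depth.
- hand_in(): hands the job in; it is judged then, once.
The state is a dict: "time_s": time; "joint_positions": joint angles; "qvel": joint speeds; "tau": joint torques, N m; "position": TCP position; "tcp_rot": TCP orientation; "force": force on the tool from outside, world axes, zero at the start; "moment": the same for the moment, N m; "opening": opening from 0.0 (shut) to 1.0 (fully open); "grasp_force": force on a finger pad.
Only numpy, scipy, OpenCV 4.12 (cv2) and the standard library are available. Lean on these libraries where they do the work, as an engineer would, in place of code of your own. Each camera call takes 0.05 s, during which the arm holds its last target. There are 200 camera calls.

## Task

Three packs have been put back in each other's stock trays: a syrup bottle, a tablet jar and a carton stand in the wrong front cells. Change them round so that each stands upright on the floor of the front cell of the tray that holds its own kind; the empty tray is free for setting one aside on the way. Keep the packs upright as you move them, and leave the stock in the rear cells standing where it is.

Things in the scene. Friction and masses are not known exactly. Their poses are not given: they have to be found in the camera images.
- bottle: The misplaced bottle: round amber glass syrup bottle with a paper label and a narrow white screw cap: body 46 mm in diameter up to 68 mm, shoulder, cap 30 mm in diameter, 100 mm high in all, about 170 g. Loose; it starts standing in the front cell of a tray that holds another kind. Origin: centre of its underside; z up along its axis.
- jar: The misplaced jar: squat round white plastic tablet jar with a wide ribbed screw cap: body 54 mm in diameter up to 55 mm, cap 50 mm in diameter, 76 mm high in all, about 100 g. Loose; it starts standing in the front cell of a tray that holds another kind. Origin: centre of its underside; z up along its axis.
- carton: The misplaced carton: upright square white folding carton with a blue band round its foot, 44 x 44 x 96 mm high, about 130 g. Loose; it starts standing in the front cell of a tray that holds another kind. Origin: centre of its underside; z up; x and y square to its faces.
- tray_bottle: Fixed grey tray, 252 x 86 mm: 3 cells in line, each 80 x 80 mm inside, 83 mm apart; floor 3 mm thick, walls 25 mm high, cross dividers 20 mm; white card on the front wall. Origin: on the desk under the FRONT cell's centre (nearest the robot); x towards the rear cells, y across, z up. Tray of the amber syrup bottles: one in each of the two rear cells; a wrong pack in the front cell at the start.
- tray_jar: Fixed grey tray, 252 x 86 mm: 3 cells in line, each 80 x 80 mm inside, 83 mm apart; floor 3 mm thick, walls 25 mm high, cross dividers 20 mm; white card on the front wall. Origin: on the desk under the FRONT cell's centre (nearest the robot); x towards the rear cells, y across, z up. Tray of the white tablet jars: one in each of the two rear cells; a wrong pack in the front cell at the start.
- tray_carton: Fixed grey tray, 252 x 86 mm: 3 cells in line, each 80 x 80 mm inside, 83 mm apart; floor 3 mm thick, walls 25 mm high, cross dividers 20 mm; white card on the front wall. Origin: on the desk under the FRONT cell's centre (nearest the robot); x towards the rear cells, y across, z up. Tray of the white cartons: one in each of the two rear cells; a wrong pack in the front cell at the start.
- tray_empty: Fixed grey tray, 252 x 86 mm: 3 cells in line, each 80 x 80 mm inside, 83 mm apart; floor 3 mm thick, walls 25 mm high, cross dividers 20 mm; white card on the front wall. Origin: on the desk under the FRONT cell's centre (nearest the robot); x towards the rear cells, y across, z up. The spare tray, just like the others, all cells empty. Nothing but trays and packs stands within 80 mm of any tray.
- stock_bottle: Stock that stays: a bottle just like the misplaced one (same size), loose, standing in the middle cell of its own tray, 83 mm behind the front cell's centre; another (fixed) stands in the cell behind it. Origin: centre of its underside; z up.
- stock_jar: Stock that stays: a jar just like the misplaced one (same size), loose, standing in the middle cell of its own tray, 83 mm behind the front cell's centre; another (fixed) stands in the cell behind it. Origin: centre of its underside; z up.
- stock_carton: Stock that stays: a carton just like the misplaced one (same size), loose, standing in the middle cell of its own tray, 83 mm behind the front cell's centre; another (fixed) stands in the cell behind it. Origin: centre of its underside; z up.
There are look-alikes about, which are no part of the job. What is shaped like the carton but purple is not meant.

How it is judged (in metres and radians):
At the end, for the whole second after the job is handed in: Bottle, jar and carton each stand upright (0.1 rad) and at rest on the floor (5 mm) of the front cell of their own kind's tray (centre within 20 mm of the cell's centre along and across the tray); the middle-cell stock stands upright within 20 mm of where it was (x of bottle in the frame of tray_bottle between -0.02 and 0.02 m and y of bottle in the frame of tray_bottle between -0.02 and 0.02 m and z of bottle in the frame of tray_bottle below 0.008 m and angle between each of bottle, stock_bottle, jar, stock_jar, carton, stock_carton's own z axis and vertical below 0.1 rad and linear speed of each of bottle, jar, carton below 0.02 m/s and distance of each of stock_bottle, stock_jar, stock_carton from where it was at the start of the episode below 0.02 m and x of jar in the frame of tray_jar between -0.02 and 0.02 m and y of jar in the frame of tray_jar between -0.02 and 0.02 m and z of jar in the frame of tray_jar below 0.008 m and x of carton in the frame of tray_carton between -0.02 and 0.02 m and y of carton in the frame of tray_carton between -0.02 and 0.02 m and z of carton in the frame of tray_carton below 0.008 m); the robot touches nothing.
It fails at once if the bottle, jar or carton is tipped by more than about 35 degrees (angle between any of bottle, jar, carton's own z axis and vertical above 0.6 rad).
It fails at once if stock in a middle cell is knocked over or shifted by more than 20 mm (angle between any of stock_bottle, stock_jar, stock_carton's own z axis and vertical above 0.4 rad or distance of any of stock_bottle, stock_jar, stock_carton from where it was at the start of the episode above 0.02 m).
It also fails if it takes over 120 s, if anything falls off the work surface, if the arm or the gripper's body presses on something with over 40 N, if the wrist force passes 120 N, or if a joint passes its speed limit or range.

## Working session

There is one attempt and no reset: what is moved stays moved. The work goes in short steps, Python scripts to look and compute and a tool call to move; the robot and the scene stay as the last step left them, time stands still between calls to the robot, and variables do not carry over. Pictures are saved under pics/ and viewed, at most 14 in all, crops included, and the job is handed in when it is done.

Besides the shell and the picture viewer there is one more tool, called after "Request:" by a JSON object that holds its "name" and its "arguments", one argument or row to a line. step_arm: Moves the arm, as the interface text tells. Scaled input: -1 to 1 covers 0.25 m each way for a shift and 180 degrees each way for a turn. Its arguments: {"type":"object","properties":{"targets":{"type":"array","items":{"type":"array","items":{"type":"number"}}}},"required":["targets"]}

```bash
mkdir -p pics && ls && python3 - <<'E'
from rig import *
import cv2, numpy as np
for n in ("side","top"):
    c=capture(n); cv2.imwrite(f"pics/{n}0.png",c["color"][:,:,::-1]); print(n,np.round(c["mtx"],1).tolist(),np.round(c["pose"],4).tolist())
    np.savez(f"{n}0.npz",**c)
print(read_state())
E
```

```text
pics
side [[493.1, 0.0, 320.9], [0.0, 493.1, 249.2], [0.0, 0.0, 1.0]] [[-0.8934, -0.2379, 0.381, 0.2244], [-0.4492, 0.464, -0.7635, 0.6231], [0.0049, -0.8533, -0.5214, 0.4663], [0.0, 0.0, 0.0, 1.0]]
top [[480.3, 0.0, 316.4], [0.0, 480.3, 246.3], [0.0, 0.0, 1.0]] [[-0.1432, -0.9621, 0.2323, 0.387], [-0.9897, 0.1397, -0.0313, 0.0186], [-0.0023, -0.2344, -0.9721, 0.7315], [0.0, 0.0, 0.0, 1.0]]
{'time_s': 0.1, 'joint_positions': array([-7.46279844e+01,  3.02756767e+01,  8.21493682e+01, -1.63850096e-03,
        6.76883840e+01, -1.02262103e+01]), 'qvel': array([-0.100397  , -0.12647051, -0.22334618,  0.0005225 ,  0.04804311,
       -0.05858764]), 'tau': array([-4.88750684e-04, -4.40986311e+01, -1.77150321e+01,  6.34432049e-02,
        5.34155779e-02, -3.54523638e-05]), 'position': array([ 0.26989264, -0.56300804,  0.22964582]), 'tcp_rot': array([[ 9.01841292e-01,  4.32067102e-01, -5.50300634e-04],
       [ 4.32067330e-01, -9.01839346e-01,  1.90186920e-03],
       [ 3.25452352e-04, -1.95295111e-03, -9.99998040e-01]]), 'force': array([-0.80598475, -0.54560003, -0.73663794]), 'moment': array([0.00923954, 0.00737942, 0.02785422]), 'grasp_force': 0.0, 'opening': 1.0009296190826282}
```

View pics/top0.png

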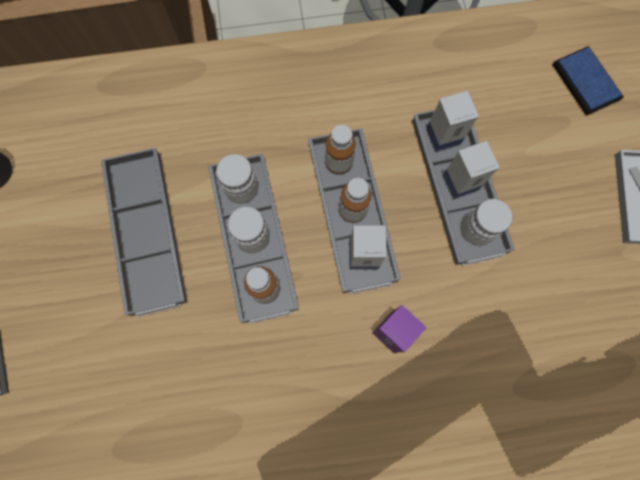

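View pics/side0.png

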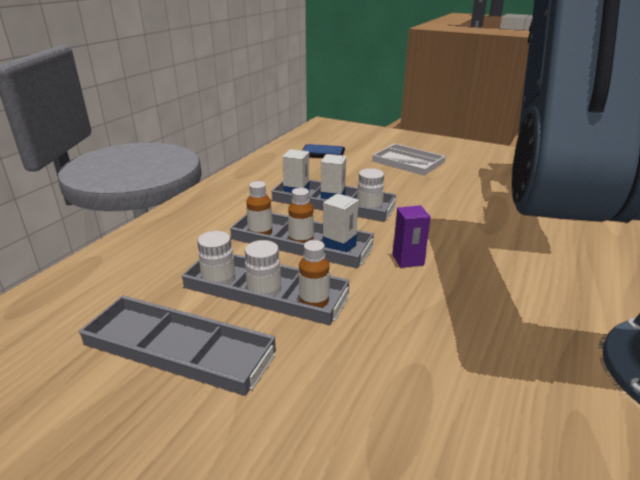

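The top view shows the trays left to right: empty (front about 150,290), jar tray with the bottle in front (cap 259,280), bottle tray with the carton in front (370,245), and carton tray with the jar in front (490,215). The purple look-alike at (400,328) stands in front of the bottle tray. Next I'll measure.

```bash
cat > h.py <<'E'
import numpy as np, cv2
def ray(c,uv):
    K,P=c["mtx"],c["pose"]
    d=P[:3,:3]@np.linalg.inv(K)@np.array([uv[0],uv[1],1.]); return P[:3,3],d/np.linalg.norm(d)
def plane(c,uv,z):
    o,d=ray(c,uv); return o+d*(z-o[2])/d[2]
def tri(rays):
    A=np.zeros((3,3));b=np.zeros(3)
    for o,d in rays:
        M=np.eye(3)-np.outer(d,d);A+=M;b+=M@o
    p=np.linalg.solve(A,b); return p,max(np.linalg.norm((np.eye(3)-np.outer(d,d))@(p-o)) for o,d in rays)
E
python3 - <<'E'
from h import *
c=dict(np.load("top0.npz")); im=np.ascontiguousarray(c["color"][:,:,::-1])
hsv=cv2.cvtColor(im,cv2.COLOR_BGR2HSV)
m=((hsv[...,1]<55)&(hsv[...,2]<235)).astype(np.uint8); m[:90]=0;m[330:]=0
m[:, :80]=0; m[:,530:]=0
m=cv2.morphologyEx(m,cv2.MORPH_CLOSE,np.ones((5,5)))
cs,_=cv2.findContours(m,cv2.RETR_EXTERNAL,cv2.CHAIN_APPROX_NONE)
big=cv2.resize(im,None,fx=4,fy=4,interpolation=cv2.INTER_CUBIC)
for k in cs:
    if cv2.contourArea(k)<2000: continue
    p=np.array([plane(c,q,0.025)[:2] for q in k[:,0]],np.float32)
    (cx,cy),(w,h),a=cv2.minAreaRect(p*1000)
    print(cv2.boundingRect(k),round(cx),round(cy),round(w),round(h),round(a,1), np.round(cv2.boxPoints(((cx,cy),(w,h),a))).tolist())
def save(n,b,x0,y0,w,h,s):
    g=cv2.resize(b[y0:y0+h,x0:x0+w],None,fx=s,fy=s,interpolation=cv2.INTER_CUBIC)
    for x in range(0,w,20): cv2.line(g,(x*s,0),(x*s,6),(0,0,255),1); cv2.putText(g,str(x0+x),(x*s,16),0,.35,(0,0,255),1)
    for y in range(0,h,20): cv2.line(g,(0,y*s),(6,y*s),(0,0,255),1); cv2.putText(g,str(y0+y),(0,y*s+12),0,.35,(0,0,255),1)
    cv2.imwrite(n,g)
save("pics/tL.png",im,100,140,200,185,4); 
save("pics/tR.png",im,305,90,210,205,3)
s=np.load("side0.npz")["color"][:,:,::-1]
save("pics/sZ.png",s,180,145,220,180,3)
E
```

```text
(208, 154, 91, 170) 592 91 269 89 5.2 [[454.0, 123.0], [462.0, 34.0], [730.0, 59.0], [722.0, 148.0]]
(101, 148, 85, 169) 621 256 260 92 5.7 [[487.0, 289.0], [496.0, 197.0], [754.0, 223.0], [745.0, 314.0]]
(308, 124, 93, 170) 615 -68 271 90 3.8 [[477.0, -32.0], [483.0, -121.0], [753.0, -103.0], [747.0, -14.0]]
(413, 91, 102, 175) 638 -252 279 112 4.6 [[495.0, -207.0], [504.0, -319.0], [782.0, -296.0], [773.0, -184.0]]
```

View pics/tL.png

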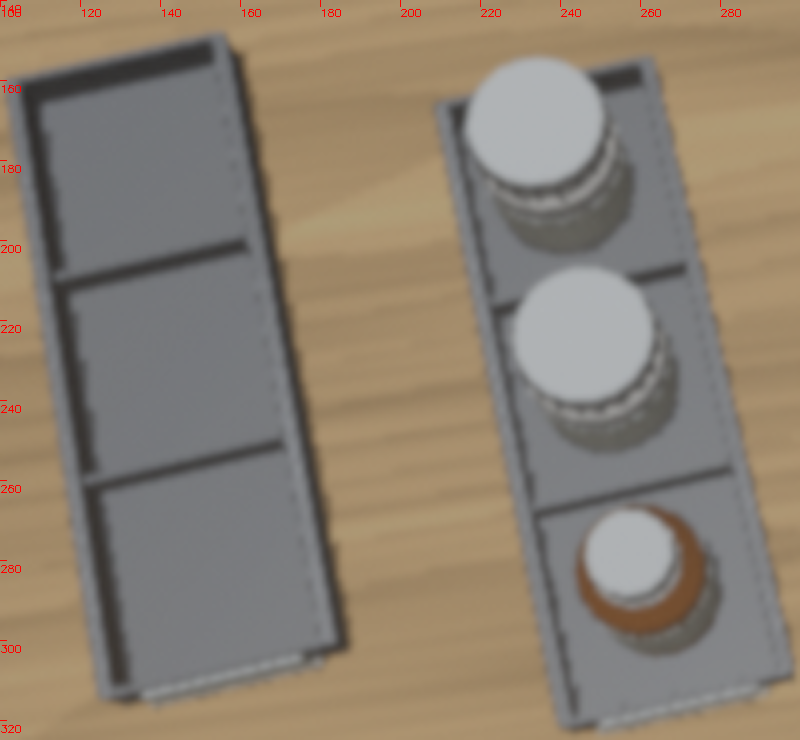

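View pics/tR.png

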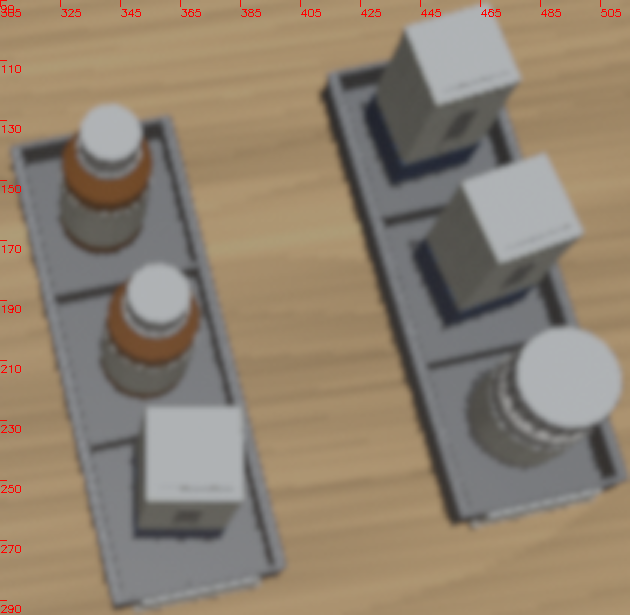

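View pics/sZ.png

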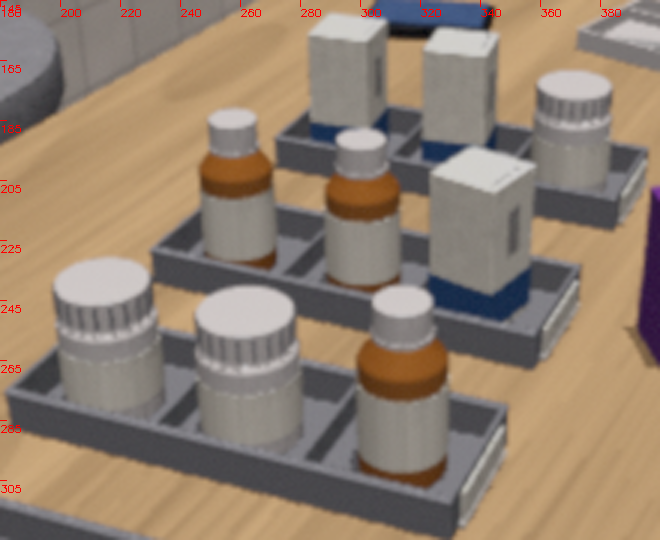

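Views: the bottle cap top is at top-view (257.5,277.8) and side-view (314,245.7). The jar cap is at (494.7,215.7) and (371,173.7). The carton's top face spans (354..386, 226..257) in the top view. All tray rim corners are readable. I'll triangulate these.

```bash
python3 - <<'E'
from h import *
t=dict(np.load("top0.npz")); s=dict(np.load("side0.npz"))
T4=lambda x,y:(100+x/4,140+y/4); T3=lambda x,y:(305+x/3,90+y/3); S=lambda x,y:(180+x/3,145+y/3)
pairs={"bottle":(T4(630,551),S(402,302)),"jar":(T3(569,377),S(573,86)),
"A":(T3(147,407),S(429,168)),"B":(T3(244,407),S(477,147)),"C":(T3(244,500),S(535,163)),"D":(T3(145,500),S(488,190)),
"jarFL":(T4(562,727),S(456,495)),"jarFR":(T4(790,672),S(507,405)),"jarRL":(T4(438,104),S(8,393)),
"botFL":(T3(114,604),S(535,328)),"botFR":(T3(284,565),S(580,266)),"botRL":(T3(14,148),S(152,252)),
"carFL":(T3(455,520),S(615,198)),"carFR":(T3(625,478),S(648,150)),"carRL":(T3(330,76),S(277,140)),
"sjar":(T4(583,335),S(246,313)),"sbot":(T3(159,294),S(361,140))}
for k,(a,b) in pairs.items():
    p,e=tri([ray(t,a),ray(s,b)]); print(k,np.round(p*1000).tolist(),round(e*1000,1))
z=.025
tr={"empty":[T4(9,82),T4(224,36),T4(335,640),T4(104,697)],"jar":[T4(438,104),T4(653,58),T4(790,672),T4(562,727)],
"bottle":[T3(14,148),T3(168,119),T3(284,565),T3(114,604)],"carton":[T3(330,76),None,T3(625,478),T3(455,520)]}
for k,q in tr.items():
    P=[None if a is None else plane(t,a,z)[:2] for a in q]
    if P[1] is None: P[1]=P[0]+P[2]-P[3]
    rl,rr,fr,fl=P
    u=(rl+rr-fl-fr);u/=np.linalg.norm(u); v=np.array([-u[1],u[0]])
    mid=(rl+rr+fl+fr)/4
    yaw=np.degrees(np.arctan2(u[1],u[0]))
    print(k,"len",[round(1000*np.linalg.norm(a-b)) for a,b in((rl,fl),(rr,fr),(rl,rr),(fl,fr))],"yaw",round(yaw,1),"front cell",np.round((mid-u*.083)*1000,1),"mid",np.round(mid*1000,1))
for n,h,uv in(("bottle",.103,T4(630,551)),("jar",.079,T3(569,377)),("sjar",.079,T4(583,335)),("sbot",.103,T3(159,294))): print(n,np.round(plane(t,uv,h)*1000,1))
P=[plane(t,T3(*q),.099)[:2]*1000 for q in((147,407),(244,407),(244,500),(145,500))];d=P[0]-P[3]+P[1]-P[2]
print("carton",np.mean(P,0),np.degrees(np.arctan2(d[1],d[0])),[np.linalg.norm(P[i]-P[i-1]).round() for i in range(4)])
P=[plane(t,T3(*q),.099)[:2]*1000 for q in((462,184),(545,153),(583,233),(499,264))];print("stockcarton",np.mean(P,0))
E
```

```text
bottle [506.0, 82.0, 100.0] 0.5
jar [552.0, -261.0, 74.0] 0.3
A [560.0, -57.0, 99.0] 0.4
B [553.0, -102.0, 95.0] 1.5
C [511.0, -93.0, 97.0] 0.1
D [518.0, -49.0, 98.0] 1.4
jarFL [458.0, 121.0, 27.0] 1.3
jarFR [468.0, 37.0, 23.0] 0.1
jarRL [710.0, 144.0, 21.0] 1.2
botFL [482.0, -33.0, 28.0] 0.2
botFR [489.0, -121.0, 21.0] 0.6
botRL [734.0, -19.0, 19.0] 0.7
carFL [499.0, -208.0, 25.0] 0.2
carFR [509.0, -300.0, 20.0] 0.7
carRL [751.0, -195.0, 19.0] 0.7
sjar [590.0, 92.0, 75.0] 0.7
sbot [612.0, -71.0, 99.0] 0.2
empty len [249, 248, 86, 86] yaw 5.7 front cell [540.1 247.8] mid [622.7 256.1]
jar len [250, 249, 87, 85] yaw 5.0 front cell [505.4  82.8] mid [588.1  90. ]
bottle len [250, 247, 84, 87] yaw 3.7 front cell [527.1 -73.9] mid [609.9 -68.6]
carton len [250, 250, 90, 90] yaw 3.5 front cell [ 545.7 -250.5] mid [ 628.6 -245.5]
bottle [506.   81.7 103. ]
jar [ 550.8 -259.    79. ]
sjar [589.7  91.7  79. ]
sbot [611.2 -70.6 103. ]
carton [534.92986871 -74.86283919] -10.324277501575256 [np.float64(43.0), np.float64(44.0), np.float64(43.0), np.float64(44.0)]
stockcarton [ 630.24813738 -247.71486971]
```

Heights agree with the text: rims about 23 mm, bottle cap 100, jar 74–79, carton 97, and tray lengths and widths match. Plan:
1. Jar to the empty tray.
2. Carton to the carton tray.
3. Bottle to the bottle tray.
4. Jar to the jar tray.

First move: go above the jar at (0.5515, -0.260).

Request:
{"name": "step_arm", "arguments": {
  "targets": [
    [1, 0.16, 0.16, -0.04, -0.03],
    [1, 0.32, 0.32, -0.08, -0.06],
    [1, 0.48, 0.48, -0.12, -0.09],
    [1, 0.64, 0.64, -0.16, -0.12],
    [1, 0.8, 0.8, -0.16, -0.123],
    [1, 0.96, 0.96, -0.16, -0.123],
    [1, 0.96, 0.96, -0.16, -0.123],
    [1, 0.96, 0.96, -0.16, -0.123]
  ]
}}

```text
time_s: 0.9
position: [0.513, -0.3188, 0.1899]
tcp_rot: [[0.998, 0.067, 0.0], [0.067, -0.998, 0.002], [0.0, -0.002, -1.0]]
force: [-1.3, -0.4, -0.5]
opening: 1.0
grasp_force: 0.0
```

Request:
{"name": "step_arm", "arguments": {
  "targets": [
    [1, 0.08, 0.13, 0, 0],
    [1, 0.166, 0.256, 0, 0],
    [1, 0.166, 0.256, 0, 0],
    [1, 0.166, 0.256, 0, 0],
    [1, 0.166, 0.256, 0, 0]
  ]
}}

```text
time_s: 1.4
position: [0.5508, -0.2607, 0.1903]
tcp_rot: [[0.998, 0.059, -0.001], [0.059, -0.998, -0.0], [-0.001, 0.0, -1.0]]
force: [0.4, 0.2, 0.8]
opening: 0.999
grasp_force: 0.0
```

```bash
python3 - <<'E'
from rig import *
from h import *
c=capture("wrist"); cv2.imwrite("pics/w1.png",c["color"][:,:,::-1]); np.savez("w1.npz",**c); print(read_state()["position"], np.round(c["pose"],3).tolist())
K,P=c["mtx"],np.linalg.inv(c["pose"])
for p in ([.5515,-.26,.079],[.5457,-.2505,.003],[.6302,-.2477,.099]):
    q=K@(P@np.append(p,1))[:3]; print(q[:2]/q[2])
E
```

```text
[ 0.55078704 -0.26090492  0.1903934 ] [[0.06, -0.953, -0.298, 0.634], [-0.998, -0.057, -0.018, -0.256], [-0.0, 0.299, -0.954, 0.345], [0.0, 0.0, 0.0, 1.0]]
[321.17086704 241.97082716]
[310.51209341 222.35708662]
[308.16488068 125.01787487]
```

View pics/w1.png

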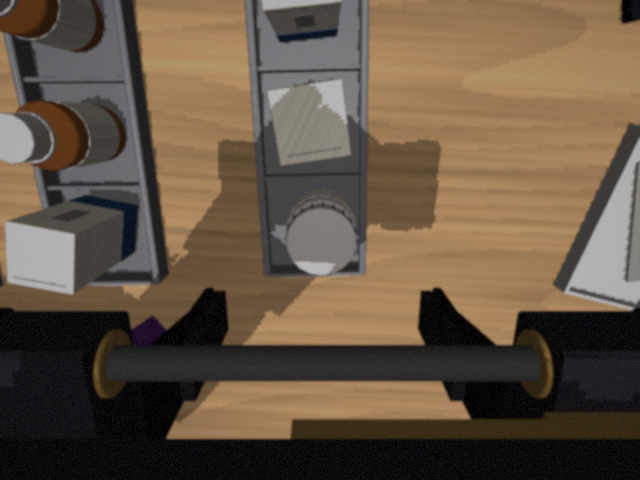

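The jar cap is seen at (322,240) and was predicted at (321,242), so the position is good. Descend and grip.

Request:
{"name": "step_arm", "arguments": {
  "targets": [
    [1, 0, 0, -0.12, 0],
    [1, 0, 0, -0.24, 0],
    [1, 0, 0, -0.36, 0],
    [1, 0, 0, -0.46, 0],
    [1, 0, 0, -0.54, 0],
    [1, 0, 0, -0.6, 0],
    [1, 0, 0, -0.604, 0],
    [1, 0, 0, -0.604, 0],
    [-1, 0, 0, -0.604, 0],
    [-1, 0, 0, -0.604, 0],
    [-1, 0, 0, -0.604, 0],
    [-1, 0, 0, -0.604, 0],
    [-1, 0, 0, -0.604, 0],
    [-1, 0, 0, -0.604, 0],
    [-1, 0, 0, -0.604, 0],
    [-1, 0, 0, -0.604, 0]
  ]
}}

```text
time_s: 3.05
position: [0.5517, -0.2596, 0.0398]
tcp_rot: [[0.998, 0.06, 0.0], [0.06, -0.998, -0.0], [0.0, 0.0, -1.0]]
force: [-0.0, 0.2, 2.8]
opening: 0.611
grasp_force: 30.0
```

```bash
python3 - <<'E'
from h import *
c=dict(np.load("w1.npz"))
P=[plane(c,q,.025)[:2]*1000 for q in((265,275),(366,274),(264,174),(367,173))]; print(np.round(P))
E
```

```text
[[ 502. -214.]
 [ 508. -301.]
 [ 589. -211.]
 [ 595. -294.]]
```

Request:
{"name": "step_arm", "arguments": {
  "targets": [
    [-1, 0, 0, 0.04, 0],
    [-1, 0, 0, 0.14, 0],
    [-1, 0, 0, 0.26, 0],
    [-1, 0, 0, 0.38, 0],
    [-1, 0, 0, 0.47, 0],
    [-1, 0, 0, 0.5, 0],
    [-1, 0, 0.04, 0.5, 0],
    [-1, 0, 0.12, 0.5, 0],
    [-1, 0, 0.22, 0.5, 0],
    [-1, 0, 0.32, 0.5, 0],
    [-1, 0, 0.42, 0.5, 0],
    [-1, 0, 0.52, 0.5, 0],
    [-1, 0, 0.62, 0.5, 0],
    [-1, 0, 0.72, 0.5, 0],
    [-1, 0, 0.82, 0.5, 0],
    [-1, 0, 0.9, 0.5, 0],
    [-1, 0, 0.96, 0.5, 0],
    [-1, 0, 1, 0.5, 0],
    [-1, 0, 1, 0.5, 0]
  ]
}}

```text
time_s: 4.95
position: [0.5507, -0.008, 0.1639]
tcp_rot: [[0.998, 0.062, -0.002], [0.062, -0.998, 0.001], [-0.002, -0.001, -1.0]]
force: [-0.7, -0.7, -2.1]
opening: 0.606
grasp_force: 30.0
```

Request:
{"name": "step_arm", "arguments": {
  "targets": [
    [-1, 0, 0.04, 0, 0.01],
    [-1, 0, 0.12, 0, 0.01],
    [-1, 0, 0.22, 0, 0.01],
    [-1, 0, 0.32, 0, 0.01],
    [-1, 0, 0.42, 0, 0.01],
    [-1, -0.01, 0.52, 0, 0.01],
    [-1, -0.02, 0.62, 0, 0.01],
    [-1, -0.03, 0.72, 0, 0.01],
    [-1, -0.04, 0.82, 0, 0.01],
    [-1, -0.046, 0.92, 0, 0.01],
    [-1, -0.046, 0.98, 0, 0.01],
    [-1, -0.046, 1, 0, 0.01],
    [-1, -0.046, 1, 0, 0.01],
    [-1, -0.046, 1, 0, 0.01]
  ]
}}

```text
time_s: 6.35
position: [0.5402, 0.2394, 0.1644]
tcp_rot: [[0.996, 0.091, -0.0], [0.091, -0.996, -0.001], [-0.0, 0.001, -1.0]]
force: [0.7, -0.0, -1.7]
opening: 0.611
grasp_force: 30.0
```

Request:
{"name": "step_arm", "arguments": {
  "targets": [
    [-1, 0, 0.03, -0.06, 0],
    [-1, 0, 0.03, -0.16, 0],
    [-1, 0, 0.03, -0.26, 0],
    [-1, 0, 0.03, -0.36, 0],
    [-1, 0, 0.03, -0.43, 0],
    [-1, 0, 0.03, -0.47, 0],
    [-1, 0, 0.03, -0.49, 0],
    [-1, 0, 0.03, -0.498, 0],
    [-1, 0, 0.03, -0.498, 0],
    [-1, 0, 0.03, -0.498, 0]
  ]
}}

```text
time_s: 7.35
position: [0.541, 0.2481, 0.0409]
tcp_rot: [[0.996, 0.092, 0.002], [0.092, -0.996, 0.001], [0.002, -0.0, -1.0]]
force: [-0.8, 1.0, -1.1]
opening: 0.612
grasp_force: 30.0
```

Request:
{"name": "step_arm", "arguments": {
  "targets": [
    [1, 0, 0, 0, 0],
    [1, 0, 0, 0, 0],
    [1, 0, 0, 0, 0],
    [1, 0, 0, 0, 0],
    [1, 0, 0, 0.04, 0],
    [1, 0, 0, 0.14, 0],
    [1, 0, 0, 0.28, 0],
    [1, 0, 0, 0.42, 0],
    [1, 0, 0, 0.54, 0],
    [1, 0, 0, 0.6, 0],
    [1, -0.01, -0.1, 0.6, -0.02],
    [1, -0.02, -0.24, 0.6, -0.04],
    [1, -0.02, -0.4, 0.6, -0.06],
    [1, -0.02, -0.56, 0.6, -0.08],
    [1, -0.02, -0.72, 0.6, -0.087],
    [1, -0.02, -0.86, 0.6, -0.087],
    [1, -0.02, -0.96, 0.6, -0.087],
    [1, -0.02, -1, 0.6, -0.087],
    [1, -0.02, -1, 0.6, -0.087]
  ]
}}

```text
time_s: 9.25
position: [0.5353, -0.0031, 0.1905]
tcp_rot: [[0.983, -0.183, 0.001], [-0.183, -0.983, 0.0], [0.001, -0.0, -1.0]]
force: [0.5, -0.3, -0.8]
opening: 0.997
grasp_force: 0.0
```

Request:
{"name": "step_arm", "arguments": {
  "targets": [
    [1, 0, -0.1, 0, 0],
    [1, 0, -0.22, 0, 0],
    [1, 0, -0.288, 0, 0],
    [1, 0, -0.288, 0, 0],
    [1, 0, -0.288, 0, 0],
    [1, 0, -0.288, 0, 0]
  ]
}}

```text
time_s: 9.85
position: [0.5348, -0.0723, 0.19]
tcp_rot: [[0.984, -0.179, -0.001], [-0.179, -0.984, 0.001], [-0.001, -0.001, -1.0]]
force: [0.5, 0.1, 0.7]
opening: 0.999
grasp_force: 0.0
```

```bash
python3 - <<'E'
from rig import *
from h import *
c=capture("wrist"); w=c["color"][:,:,::-1].copy()
K,P=c["mtx"],np.linalg.inv(c["pose"])
a=np.radians(-10.3);R=np.array([[np.cos(a),-np.sin(a)],[np.sin(a),np.cos(a)]])
for d in ((1,1),(1,-1),(-1,-1),(-1,1)):
    p=np.append(np.array([.535,-.0749])+R@np.array(d)*.022,.099); q=K@(P@np.append(p,1))[:3]; q=q[:2]/q[2]; cv2.circle(w,tuple(int(round(v)) for v in q),3,(0,0,255),1)
for n,p in (("bt",[.5271,-.0739,.025]),):
  a=np.radians(3.7);R=np.array([[np.cos(a),-np.sin(a)],[np.sin(a),np.cos(a)]])
  for d in ((-1,1),(-1,-1)):
    q=K@(P@np.append(np.append(np.array(p[:2])+R@np.array(d)*.043,.025),1))[:3]; q=q[:2]/q[2]; cv2.circle(w,tuple(int(round(v)) for v in q),3,(0,255,0),1)
t=capture("top")["color"][:,:,::-1]
print(read_state()["position"])
cv2.imwrite("pics/m1.png",np.hstack([cv2.resize(w,(480,360)),cv2.resize(t[140:330,90:310],(320,276))[:276].copy() if 0 else cv2.copyMakeBorder(cv2.resize(t[140:330,90:310],(320,276)),0,84,0,0,cv2.BORDER_CONSTANT)]))
E
```

```text
[ 0.53491628 -0.07263788  0.19004658]
```

View pics/m1.png

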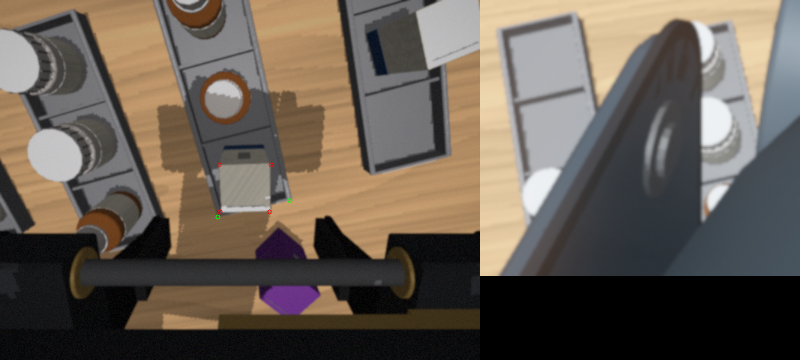

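The predicted carton corners (red) sit on its top face at (218–270, 165–212), and the jar stands in the empty tray. Descend, grip and lift the carton.

Request:
{"name": "step_arm", "arguments": {
  "targets": [
    [1, 0, -0.01, -0.1, 0],
    [1, 0, -0.01, -0.22, 0],
    [1, 0, -0.01, -0.34, 0],
    [1, 0, -0.01, -0.44, 0],
    [1, 0, -0.01, -0.51, 0],
    [1, 0, -0.01, -0.54, 0],
    [1, 0, -0.01, -0.54, 0],
    [-1, 0, -0.01, -0.54, 0],
    [-1, 0, -0.01, -0.54, 0],
    [-1, 0, -0.01, -0.54, 0],
    [-1, 0, -0.01, -0.54, 0],
    [-1, 0, -0.01, -0.54, 0],
    [-1, 0, -0.01, -0.54, 0],
    [-1, 0, -0.01, -0.54, 0],
    [-1, 0, -0.01, -0.54, 0],
    [-1, 0, -0.01, -0.54, 0]
  ]
}}

```text
time_s: 11.55
position: [0.5352, -0.0765, 0.0553]
tcp_rot: [[0.984, -0.181, 0.0], [-0.181, -0.984, 0.0], [0.0, -0.0, -1.0]]
force: [-1.1, -0.2, 2.5]
opening: 0.501
grasp_force: 29.8
```

Request:
{"name": "step_arm", "arguments": {
  "targets": [
    [-1, 0, 0, 0.04, 0],
    [-1, 0, 0, 0.14, 0],
    [-1, 0, 0, 0.26, 0],
    [-1, 0, 0, 0.38, 0],
    [-1, 0, 0, 0.46, 0],
    [-1, 0, 0, 0.48, 0],
    [-1, 0, -0.04, 0.48, 0.01],
    [-1, 0.01, -0.12, 0.48, 0.03],
    [-1, 0.02, -0.22, 0.48, 0.05],
    [-1, 0.03, -0.32, 0.48, 0.07],
    [-1, 0.04, -0.42, 0.48, 0.077],
    [-1, 0.048, -0.52, 0.48, 0.077],
    [-1, 0.048, -0.6, 0.48, 0.077],
    [-1, 0.048, -0.67, 0.48, 0.077],
    [-1, 0.048, -0.706, 0.48, 0.077],
    [-1, 0.048, -0.706, 0.48, 0.077],
    [-1, 0.048, -0.706, 0.48, 0.077],
    [-1, 0.048, -0.706, 0.48, 0.077]
  ]
}}

```text
time_s: 13.35
position: [0.5468, -0.2519, 0.175]
tcp_rot: [[0.998, 0.061, -0.001], [0.061, -0.998, 0.001], [-0.001, -0.001, -1.0]]
force: [0.1, -0.0, -1.5]
opening: 0.505
grasp_force: 29.8
```

Request:
{"name": "step_arm", "arguments": {
  "targets": [
    [-1, 0, 0, -0.06, 0],
    [-1, 0, 0, -0.16, 0],
    [-1, 0, 0, -0.26, 0],
    [-1, 0, 0, -0.36, 0],
    [-1, 0, 0, -0.42, 0],
    [-1, 0, 0, -0.455, 0],
    [-1, 0, 0, -0.47, 0],
    [-1, 0, 0, -0.478, 0],
    [-1, 0, 0, -0.478, 0],
    [-1, 0, 0, -0.478, 0]
  ]
}}

```text
time_s: 14.35
position: [0.5476, -0.2535, 0.0564]
tcp_rot: [[0.998, 0.06, 0.001], [0.06, -0.998, -0.001], [0.001, 0.001, -1.0]]
force: [0.2, -0.5, -1.5]
opening: 0.504
grasp_force: 29.8
```

Request:
{"name": "step_arm", "arguments": {
  "targets": [
    [1, 0, 0, 0, 0],
    [1, 0, 0, 0, 0],
    [1, 0, 0, 0, 0],
    [1, 0, 0, 0, 0],
    [1, 0, 0, 0.04, 0],
    [1, 0, 0, 0.14, 0],
    [1, 0, 0, 0.28, 0],
    [1, 0, 0, 0.42, 0],
    [1, 0, 0, 0.52, 0],
    [1, 0, 0, 0.54, 0],
    [1, -0.02, 0.1, 0.54, 0],
    [1, -0.04, 0.24, 0.54, 0],
    [1, -0.06, 0.4, 0.54, 0],
    [1, -0.08, 0.56, 0.54, 0],
    [1, -0.1, 0.72, 0.54, 0],
    [1, -0.12, 0.86, 0.54, 0],
    [1, -0.14, 0.96, 0.54, 0],
    [1, -0.16, 1, 0.54, 0],
    [1, -0.16, 1, 0.54, 0]
  ]
}}

```text
time_s: 16.25
position: [0.5057, -0.002, 0.19]
tcp_rot: [[0.998, 0.063, -0.002], [0.063, -0.998, 0.0], [-0.002, -0.0, -1.0]]
force: [0.4, -0.5, -0.1]
opening: 0.999
grasp_force: 0.0
```

Request:
{"name": "step_arm", "arguments": {
  "targets": [
    [1, 0, 0.12, 0, 0],
    [1, 0, 0.26, 0, 0.005],
    [1, -0.004, 0.338, 0, 0.01],
    [1, -0.004, 0.338, 0, 0.01],
    [1, -0.004, 0.338, 0, 0.01],
    [1, -0.004, 0.338, 0, 0.01]
  ]
}}

```text
time_s: 16.85
position: [0.5066, 0.0798, 0.1904]
tcp_rot: [[0.996, 0.09, 0.0], [0.09, -0.996, -0.001], [0.0, 0.001, -1.0]]
force: [0.7, -0.7, 0.5]
opening: 1.002
grasp_force: 0.0
```

```bash
python3 - <<'E'
from rig import *
from h import *
c=capture("wrist"); w=c["color"][:,:,::-1].copy()
K,P=c["mtx"],np.linalg.inv(c["pose"])
for p in ([.506,.0818,.103],[.527,-.074,.003],[.5054,.0828,.003],[.547,-.253,.099]):
    q=K@(P@np.append(p,1))[:3]; q=q[:2]/q[2]; cv2.circle(w,tuple(int(round(v)) for v in q),4,(0,0,255),1)
print(read_state()["position"]); cv2.imwrite("pics/w2.png",w)
E
```

```text
[0.50651088 0.07989084 0.19047981]
```

View pics/w2.png

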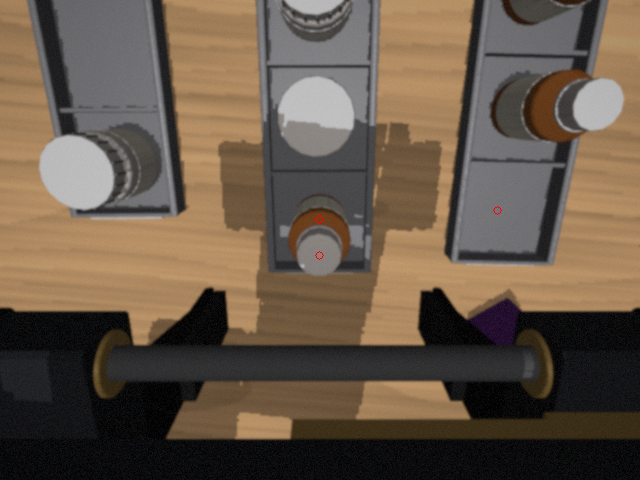

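The bottle cap at (319,253) matches its prediction. Next I'll cross-check the bottle tray's front cell from this view's rim corners (447,261), (553,264), and grip the bottle.

Request:
{"name": "step_arm", "arguments": {
  "targets": [
    [1, 0, 0.008, -0.1, 0],
    [1, 0, 0.008, -0.22, 0],
    [1, 0, 0.008, -0.34, 0],
    [1, 0, 0.008, -0.46, 0],
    [1, 0, 0.008, -0.54, 0],
    [1, 0, 0.008, -0.568, 0],
    [1, 0, 0.008, -0.568, 0],
    [-1, 0, 0.008, -0.568, 0],
    [-1, 0, 0.008, -0.568, 0],
    [-1, 0, 0.008, -0.568, 0],
    [-1, 0, 0.008, -0.568, 0],
    [-1, 0, 0.008, -0.568, 0],
    [-1, 0, 0.008, -0.568, 0],
    [-1, 0, 0.008, -0.568, 0],
    [-1, 0, 0.008, -0.568, 0],
    [-1, 0, 0.008, -0.568, 0]
  ]
}}

```text
time_s: 18.5
position: [0.5062, 0.0833, 0.0487]
tcp_rot: [[0.996, 0.092, 0.0], [0.092, -0.996, -0.0], [0.0, 0.0, -1.0]]
force: [-1.0, -1.0, 2.7]
opening: 0.518
grasp_force: 30.0
```

```bash
python3 - <<'E'
from h import *
# reconstruct camera pose for w2 from w1 pose relative to TCP (yaw difference)
c=dict(np.load("w1.npz"))
def T(p,yaw):
    a=np.radians(yaw);M=np.eye(4);M[:2,:2]=[[np.cos(a),-np.sin(a)],[np.sin(a),np.cos(a)]];M[:3,3]=p;return M
c["pose"]=T([.5065,.0799,.1905],5.15)@np.linalg.inv(T([.5508,-.2609,.1904],3.4))@c["pose"]
for n,q in (("bot",((447,261),(553,264))),("jar",((269,271),(371,271)))):
    P=np.array([plane(c,x,.025)[:2]*1000 for x in q]); v=P[0]-P[1]; u=np.array([v[1],-v[0]])/np.linalg.norm(v)
    print(n,P.round(),np.linalg.norm(v).round(),"cell",(P.mean(0)+43*u).round(1))
E
```

```text
bot [[ 483.  -30.]
 [ 489. -122.]] 92.0 cell [528.8 -73.2]
jar [[460. 122.]
 [468.  34.]] 89.0 cell [506.9  82.1]
```

Request:
{"name": "step_arm", "arguments": {
  "targets": [
    [-1, 0, 0, 0.04, 0],
    [-1, 0, 0, 0.14, 0],
    [-1, 0, 0, 0.26, 0],
    [-1, 0, 0, 0.38, 0],
    [-1, 0, 0, 0.47, 0],
    [-1, 0, 0, 0.5, 0],
    [-1, 0.01, -0.04, 0.5, 0],
    [-1, 0.02, -0.11, 0.5, 0],
    [-1, 0.04, -0.2, 0.5, 0],
    [-1, 0.06, -0.3, 0.5, 0],
    [-1, 0.08, -0.4, 0.5, 0],
    [-1, 0.088, -0.5, 0.5, 0],
    [-1, 0.088, -0.57, 0.5, 0],
    [-1, 0.088, -0.61, 0.5, 0],
    [-1, 0.088, -0.628, 0.5, 0],
    [-1, 0.088, -0.628, 0.5, 0],
    [-1, 0.088, -0.628, 0.5, 0],
    [-1, 0.088, -0.628, 0.5, 0]
  ]
}}

```text
time_s: 20.3
position: [0.5278, -0.0727, 0.1735]
tcp_rot: [[0.996, 0.093, -0.0], [0.093, -0.996, 0.0], [-0.0, -0.0, -1.0]]
force: [0.4, 0.1, -1.1]
opening: 0.519
grasp_force: 30.0
```

Request:
{"name": "step_arm", "arguments": {
  "targets": [
    [-1, 0, 0, -0.06, 0],
    [-1, 0, 0, -0.16, 0],
    [-1, 0, 0, -0.26, 0],
    [-1, 0, 0, -0.36, 0],
    [-1, 0, 0, -0.43, 0],
    [-1, 0, 0, -0.47, 0],
    [-1, 0, 0, -0.49, 0],
    [-1, 0, 0, -0.498, 0],
    [-1, 0, 0, -0.498, 0],
    [-1, 0, 0, -0.498, 0]
  ]
}}

```text
time_s: 21.3
position: [0.5287, -0.0738, 0.0498]
tcp_rot: [[0.996, 0.092, 0.002], [0.092, -0.996, -0.001], [0.002, 0.001, -1.0]]
force: [-0.5, 0.1, -1.8]
opening: 0.523
grasp_force: 30.0
```

Request:
{"name": "step_arm", "arguments": {
  "targets": [
    [1, 0, 0, 0, 0],
    [1, 0, 0, 0, 0],
    [1, 0, 0, 0, 0],
    [1, 0, 0, 0, 0],
    [1, 0, 0, 0.04, 0],
    [1, 0, 0, 0.14, 0],
    [1, 0, 0, 0.28, 0],
    [1, 0, 0, 0.42, 0],
    [1, 0, 0, 0.54, 0],
    [1, 0, 0, 0.57, 0],
    [1, 0.01, 0.1, 0.57, 0],
    [1, 0.02, 0.24, 0.57, 0],
    [1, 0.03, 0.4, 0.57, 0],
    [1, 0.04, 0.56, 0.57, 0],
    [1, 0.048, 0.72, 0.57, 0],
    [1, 0.048, 0.86, 0.57, 0],
    [1, 0.048, 0.96, 0.57, 0],
    [1, 0.048, 1, 0.57, 0],
    [1, 0.048, 1, 0.57, 0]
  ]
}}

```text
time_s: 23.2
position: [0.5394, 0.1772, 0.191]
tcp_rot: [[0.996, 0.094, -0.001], [0.094, -0.996, -0.0], [-0.001, 0.0, -1.0]]
force: [0.2, -1.0, -0.3]
opening: 1.001
grasp_force: 0.0
```

Request:
{"name": "step_arm", "arguments": {
  "targets": [
    [1, 0, 0.12, 0, 0],
    [1, 0, 0.22, 0, 0],
    [1, 0, 0.284, 0, 0],
    [1, 0, 0.284, 0, 0],
    [1, 0, 0.284, 0, 0],
    [1, 0, 0.284, 0, 0]
  ]
}}

```text
time_s: 23.8
position: [0.5401, 0.246, 0.1914]
tcp_rot: [[0.996, 0.09, -0.001], [0.09, -0.996, -0.001], [-0.001, 0.001, -1.0]]
force: [-1.1, 0.2, 0.1]
opening: 1.002
grasp_force: 0.0
```

Jar is at about (0.541, 0.248), where I released it. Descend to TCP 0.041 and grip.

Request:
{"name": "step_arm", "arguments": {
  "targets": [
    [1, 0.002, 0.006, -0.1, 0],
    [1, 0.002, 0.006, -0.22, 0],
    [1, 0.002, 0.006, -0.34, 0],
    [1, 0.002, 0.006, -0.46, 0],
    [1, 0.002, 0.006, -0.55, 0],
    [1, 0.002, 0.006, -0.6, 0],
    [1, 0.002, 0.006, -0.602, 0],
    [-1, 0.002, 0.006, -0.602, 0],
    [-1, 0.002, 0.006, -0.602, 0],
    [-1, 0.002, 0.006, -0.602, 0],
    [-1, 0.002, 0.006, -0.602, 0],
    [-1, 0.002, 0.006, -0.602, 0],
    [-1, 0.002, 0.006, -0.602, 0],
    [-1, 0.002, 0.006, -0.602, 0],
    [-1, 0.002, 0.006, -0.602, 0]
  ]
}}

```text
time_s: 25.3
position: [0.5409, 0.249, 0.0416]
tcp_rot: [[0.996, 0.092, 0.001], [0.092, -0.996, 0.0], [0.001, -0.0, -1.0]]
force: [-0.3, -0.9, 4.9]
opening: 0.612
grasp_force: 30.0
```

Request:
{"name": "step_arm", "arguments": {
  "targets": [
    [-1, 0, 0, 0.04, 0],
    [-1, 0, 0, 0.14, 0],
    [-1, 0, 0, 0.26, 0],
    [-1, 0, 0, 0.38, 0],
    [-1, 0, 0, 0.47, 0],
    [-1, 0, 0, 0.5, 0],
    [-1, -0.01, -0.04, 0.5, 0],
    [-1, -0.03, -0.12, 0.5, 0],
    [-1, -0.05, -0.22, 0.5, 0],
    [-1, -0.07, -0.32, 0.5, 0],
    [-1, -0.09, -0.42, 0.5, 0],
    [-1, -0.11, -0.52, 0.5, 0],
    [-1, -0.13, -0.6, 0.5, 0],
    [-1, -0.14, -0.65, 0.5, 0],
    [-1, -0.14, -0.666, 0.5, 0],
    [-1, -0.14, -0.666, 0.5, 0],
    [-1, -0.14, -0.666, 0.5, 0],
    [-1, -0.14, -0.666, 0.5, 0]
  ]
}}

```text
time_s: 27.1
position: [0.5057, 0.0831, 0.166]
tcp_rot: [[0.996, 0.093, 0.0], [0.093, -0.996, 0.0], [0.0, -0.0, -1.0]]
force: [0.3, 0.6, -1.4]
opening: 0.607
grasp_force: 30.0
```

Request:
{"name": "step_arm", "arguments": {
  "targets": [
    [-1, 0, 0, -0.06, 0],
    [-1, 0, 0, -0.16, 0],
    [-1, 0, 0, -0.26, 0],
    [-1, 0, 0, -0.36, 0],
    [-1, 0, 0, -0.43, 0],
    [-1, 0, 0, -0.47, 0],
    [-1, 0, 0, -0.49, 0],
    [-1, 0, 0, -0.498, 0],
    [-1, 0, 0, -0.498, 0],
    [-1, 0, 0, -0.498, 0]
  ]
}}

```text
time_s: 28.1
position: [0.5063, 0.0824, 0.0423]
tcp_rot: [[0.996, 0.092, 0.002], [0.092, -0.996, -0.0], [0.002, 0.0, -1.0]]
force: [0.2, -0.6, -1.5]
opening: 0.612
grasp_force: 30.0
```

Request:
{"name": "step_arm", "arguments": {
  "targets": [
    [1, 0, 0, 0, 0],
    [1, 0, 0, 0, 0],
    [1, 0, 0, 0, 0],
    [1, 0, 0, 0, 0],
    [1, 0, 0, 0.04, 0],
    [1, 0, 0, 0.14, 0],
    [1, 0, 0, 0.3, 0],
    [1, 0, 0, 0.46, 0],
    [1, 0, 0, 0.6, 0],
    [1, 0, 0, 0.7, 0],
    [1, -0.06, 0.12, 0.75, 0],
    [1, -0.12, 0.28, 0.8, 0],
    [1, -0.18, 0.44, 0.8, 0],
    [1, -0.24, 0.6, 0.8, 0],
    [1, -0.3, 0.76, 0.8, 0],
    [1, -0.36, 0.9, 0.8, 0],
    [1, -0.4, 1, 0.8, 0],
    [1, -0.4, 1, 0.8, 0],
    [1, -0.4, 1, 0.8, 0],
    [1, -0.4, 1, 0.8, 0]
  ]
}}

```text
time_s: 30.1
position: [0.4058, 0.3315, 0.2418]
tcp_rot: [[0.996, 0.091, 0.0], [0.091, -0.996, -0.0], [0.0, 0.0, -1.0]]
force: [-0.1, -0.7, 0.0]
opening: 0.999
grasp_force: 0.0
```

```bash
python3 - <<'E'
from rig import *
from h import *
t=capture("top"); s=capture("side")
np.savez("top1.npz",**t)
w=t["color"][:,:,::-1].copy()
K,P=t["mtx"],np.linalg.inv(t["pose"])
for p in ([.506,.0825,.079],[.528,-.074,.103],[.547,-.253,.099]):
    q=K@(P@np.append(p,1))[:3]; q=q[:2]/q[2]; cv2.circle(w,tuple(int(round(v)) for v in q),3,(0,0,255),1)
cv2.imwrite("pics/end.png",np.hstack([cv2.resize(w[90:330,200:520],(480,360)),cv2.resize(s["color"][140:320,160:400,::-1],(320,240)).repeat(1,0) if 0 else cv2.copyMakeBorder(cv2.resize(s["color"][140:320,160:400,::-1],(320,240)),0,120,0,0,cv2.BORDER_CONSTANT)]))
print(read_state()["position"])
E
```

```text
[0.40608857 0.33133962 0.24168484]
```

View pics/end.png

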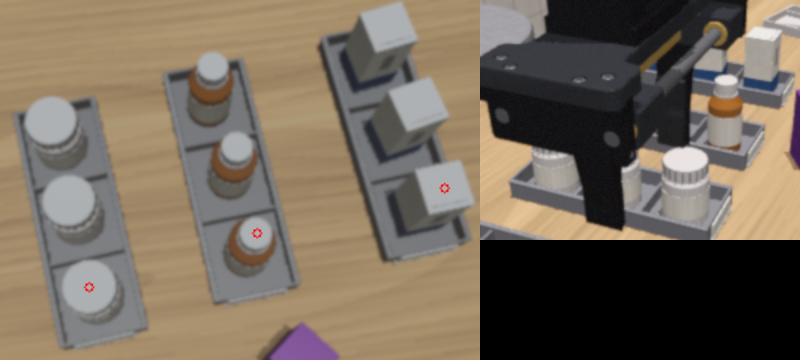

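All three packs stand upright in their own trays at the predicted positions: jar top (90,287), bottle cap (257,233), carton top (443,189). The stock has not moved. Handing in.

```bash
python3 -c "
from rig import *
print(hand_in())"
```

```text
the job is handed in; nothing more can be done
None
```

The bottle, jar and carton were each set upright in the front cell of their own tray, the final pictures showed the rear stock still in place, and the job is handed in (no verdict came back).

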